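# Index the model railway turntable to the shelter road and run the railcar in

### The job

Push the turntable bridge round anticlockwise, seen from above (the brass hand post on it is there for that), until it clicks home in the very next index position, in line with the shelter road, with the red railcar riding on it. Then push the railcar straight ahead off the bridge, keeping it on the rails, into the shelter until you feel it come gently up against the sprung buffer stop, and leave it resting against the stop. Be gentle with bridge and stop, do not carry the bridge past the click, and leave the goods wagon, the little hut and the hand controller alone.

Things in the scene. Friction and masses are not known exactly. Their poses are not given: they have to be found in the camera images.
- yard: Fixed green baseboard, 340 x 540 mm, top 34 mm above the table, with a round pit (radius 124 mm) and three tracks leaving it, rail tops 39 mm above the table. Origin: on the turntable's vertical axis at table-top height. +y points along the middle of the shelter road, the target road, z up. The other two roads leave the pit 0.698 rad (40 deg) either side of +y.
- bridge: Planked turntable bridge, 76 x 232 mm, deck top 34 mm above the table, turning about the yard's origin axis. Origin on that axis at table-top height; +y along the bridge to its nose. It starts clicked in at the road 0.698 rad clockwise of the shelter road and must turn 0.698 rad anticlockwise (from above). On its +x side, at x 38 to 72 mm, y -20 to 20 mm, a grey cabin 44 mm tall above the deck.
- bridge_nose (a point): Middle of the bridge's nose end, 116 mm from the axis along its +y, 39 mm above the table. Below it a sprung roller clicks between two pins at each road (index positions, exactly in line). At the post: 4 to 8 N to break out, under 2 N between, again 4 to 8 N from 0.06 rad short, easing off until at 0.025 rad short the bridge runs home by itself, away from the pusher. As much push again carries it past.
- post (a point): Brass hand post for turning the bridge, upright, 12 mm diameter, 38 mm tall above the deck. This point: its axis at half height, 53 mm above the table, at x -52, y -85 mm in the bridge's frame. Push it in the bridge's +x direction from its -x side, which is free; the railcar's side is 18 mm from it on the other side. More than 12 N on it is rough.
- railcar: Red and cream two-axle model railcar, 150 mm long over its bumper beams (along its y), 56 mm wide, 62 mm tall, 0.3 to 0.55 kg. Its geared wheels do not roll but slide on the rails with 1.5 to 4 N. Flanges keep it on the track. Origin: its middle at rail-top height; +y to its front. It starts on the bridge facing the nose, its middle within 10 mm of the turntable axis.
- railcar_tail (a point): Middle of the railcar's rear, in line with the bumper beam's face, 75 mm behind the car's middle and 31 mm above the rail tops. The beam (52 mm wide) is 17 to 27 mm above the rails; the flat end wall, set 4 mm farther forward, 20 to 60 mm above them. Push here along the car's +y.
- shelter: Wooden engine shelter over the end of the shelter road, fixed on the board, 96 mm wide, 122 mm deep, ridge about 107 mm above the board; origin and axes as the yard's. Hidden inside, a red sprung buffer stop is clipped on the rails; the railcar's beam meets it 65 to 95 mm behind the doorway. It gives up to 4 mm at 1.5 N per mm, then is rigid; more than 10 N on it is rough.
- doorway (a point): Middle of the shelter's doorway at rail-top height, 225 mm from the turntable axis along the yard's +y. The opening is 88 mm wide and 77 mm high above the rails. With the railcar at the stop its tail stays 55 to 85 mm outside, clear of the bridge.
- wagon: Brown open goods wagon, 92 x 52 x 45 mm, on the third road, 0.698 rad anticlockwise of the shelter road. Leave alone. Origin: its middle at rail-top height.
- hut: Small cream model hut with a red-brown roof, 50 x 70 x 60 mm, right of the shelter as seen along the road. Leave alone. Origin under its middle.
- controller: Grey hand controller with a black knob, 62 x 110 x 34 mm, lying on the board left of the shelter. Leave alone. Origin under its middle.

How it is judged:
By the outcome, as a careful person would: the job done as asked, in the order asked, and still so for the second after the job is handed in, with the robot touching nothing.
It also fails if it takes over 66 s, if anything falls off the work surface, if the arm or the gripper's body presses on something with over 40 N, if the wrist force passes 120 N, or if a joint passes its speed limit or range.

### The arm

A 6-joint arm with a two-finger parallel gripper is mounted at the origin on the work surface. World frame = base frame: x ahead of the robot, y to its left, z up, the work surface at z = 0. Lengths are in m, angles in rad, forces in N, time in s.
With the tool pointing down it reaches from about 0.35 to 0.775 m from the base axis. Payload 5.5 kg.
Tool frame: the origin (TCP) lies midway between the tips of the shut fingers; the grasp point (between the pads) lies 19 mm behind it (ctrl.hold_point_z is the z of the grasp point in the tool frame, in m); z points along the fingers, y is the direction in which the jaws open and shut (so a half turn about z gives the same grasp; the last joint's range is limited). The gripper opens to 85 mm and grips with 20 to 120 N. Pads are 22 mm wide; open, the fingers measure 114 mm over their backs; the gripper's body (76 mm by 85 mm) begins 54 mm behind the grasp point. The pads swing forward as they close: fully open they stand 13 mm farther back than shut.
Start: joints at [-1.396, 0.313, 0.046, 1.304, 0, 1.431], TCP at [0.178, -0.547, 0.231] pointing down, gripper open.
Joint ranges: [-2.76, 2.76], [-0.86, 1.69], [-1.03, 1.26], [-2.2, 2.34], [-1.47, 1.5], [-3.14, 3.14]. Speed limits (rad/s): [2.57, 2.57, 3.14, 3.14, 3.14, 3.14].

### API

Orientations are given as a unit quaternion [x, y, z, w].
In Python, from rig import ctrl gives the robot as it stands. The module is installed in compiled form; this text tells all that it offers.
- The arm moves only by the shell command python3 -m jog 'ROWS' [FORCE]. ROWS is JSON, a list of rows, each a list of 3 entries, a list of its own where there are three numbers: the shift along the tool's x, y, z in mm, then the turn, a rotation vector about the tool's x, y, z in degrees, then the opening, from 0 (shut) to 1 (fully open). A call has 1 to 12 rows; each row shifts and turns the commanded pose from where the row before left it, along the tool's axes as they then stand; what a row does not reach is not made up. A row lasts 1/8 s, in which the tool goes at most 62.5 mm and 10.7 degrees, less where a joint would pass 70% of its speed; a pose out of reach is approached as far as the arm can. A call with a gripper value outside its range is refused whole. The fingers move at their own pace and stop on an object; FORCE is the grip in N (left out, the last holds). Time passes only in rows, so rows that do not move let the fingers close. It gives the time, the measured TCP pose, the force and the opening at its end, in the units of the state.
- ctrl.get_state(): the state, without advancing time (a new reading comes with each control period).
- ctrl.grab_frame(name): name is "scene" or "top"; returns the picture (384x512x3 uint8, red, green, blue); there is no depth.
- ctrl.camera_model(name): a dict with "fx", "fy", "cx", "cy" (pixels), "rvec" (rotation vector, rad) and "tvec" (3), from world to camera coordinates, as OpenCV has them. Camera axes: x right, y down, z forward; pixel columns grow to the right and rows downward; lengths in m; the calibration is good to about 2 mm. A picture is of the moment at which its call begins. camera_model takes no time and is no camera call.
- ctrl.job_done(): hands the job in, once; it reports no verdict.
The state is a dict: "t": time; "joint_positions": joint angles; "qd": joint speeds; "tau": joint torques, N m; "ee_pos": TCP position; "tcp_rot": TCP orientation; "ft_force": force on the tool from outside, world axes, zero at the start; "moment": the same for the moment, N m; "width": finger opening in m.
Only numpy, scipy, OpenCV 4.12 (cv2) and the standard library are available. Lean on these libraries where they do the work, as an engineer would, in place of code of your own. Each camera call takes 0.05 s, during which the arm holds its last target.

## Working session

There is one attempt and no reset: what is moved stays moved. The work goes in short steps, Python scripts to look and compute and a shell command to move; the robot and the scene stay as the last step left them, time stands still between calls to the robot, and variables do not carry over. Pictures are saved under pics/ and viewed, and the job is handed in when it is done.

```bash
mkdir -p pics; python3 - <<'E'
from rig import ctrl
import cv2
s=ctrl.get_state();print({k:s[k] for k in s})
for n in("scene","top"):
    im=ctrl.grab_frame(n);cv2.imwrite(f"pics/{n}0.png",im[:,:,::-1]);print(n,ctrl.camera_model(n))
E
```

```text
{'t': 0.0, 'joint_positions': array([-1.39558976e+00,  3.13963536e-01,  4.49851085e-02,  1.30360897e+00,
       -8.94438827e-06,  1.43120899e+00]), 'qd': array([-8.83877186e-04, -1.06605580e-03,  1.07072107e-03, -2.93783668e-05,
       -1.37734883e-07,  4.41306916e-04]), 'tau': array([-1.14413830e-03, -4.80628252e+01,  2.98531598e+01,  1.93025958e-02,
       -6.94608207e-05,  3.68469159e-06]), 'ee_pos': array([ 0.17793682, -0.54623686,  0.23043236]), 'tcp_rot': array([ 9.87638254e-01,  1.56747811e-01, -2.04198136e-05, -8.95315635e-04]), 'ft_force': array([ 0.12730551, -0.33126144,  0.09593462]), 'moment': array([ 0.00785576,  0.02740542, -0.05135595]), 'width': 0.08520493777343069}
scene {'fx': 429.6326659579663, 'fy': 429.6326659579663, 'cx': 265.07027930023423, 'cy': 189.54249592028202, 'rvec': array([ 1.84845678,  1.83985635, -0.62009684]), 'tvec': array([-0.00866433, -0.41559447,  1.33873951])}
top {'fx': 408.5697683476606, 'fy': 408.5697683476606, 'cx': 252.84940217725224, 'cy': 189.4582158914887, 'rvec': array([ 2.13798279, -2.16501166,  0.12850436]), 'tvec': array([0.02447748, 0.55309502, 0.86551698])}
```

View pics/scene0.png

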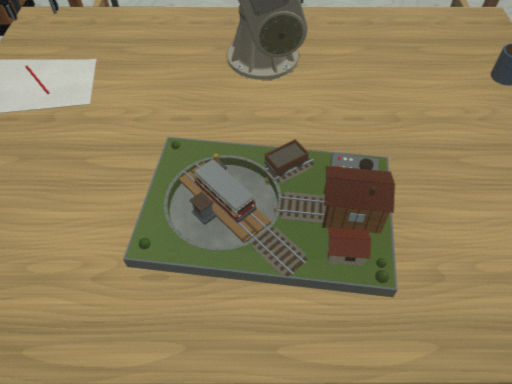

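View pics/top0.png

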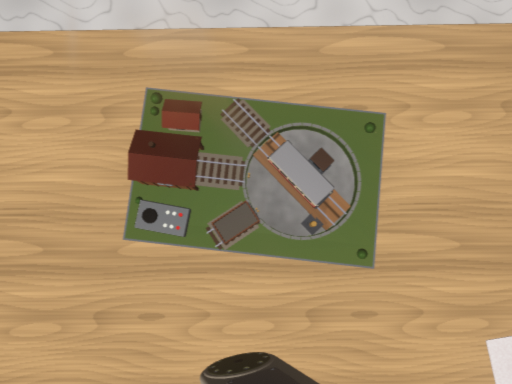

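```bash
cat > h.py <<'E'
import numpy as np,cv2
from rig import ctrl
def ray(n,uv,z):
    m=ctrl.camera_model(n);R=cv2.Rodrigues(m["rvec"])[0];t=m["tvec"]
    c=-R.T@t
    uv=np.atleast_2d(np.asarray(uv,float))
    d=np.c_[(uv[:,0]-m["cx"])/m["fx"],(uv[:,1]-m["cy"])/m["fy"],np.ones(len(uv))]@R
    return c+d*((z-c[2])/d[:,2])[:,None]
def proj(n,p):
    m=ctrl.camera_model(n);R=cv2.Rodrigues(m["rvec"])[0]
    q=np.atleast_2d(p)@R.T+m["tvec"]
    return np.c_[q[:,0]/q[:,2]*m["fx"]+m["cx"],q[:,1]/q[:,2]*m["fy"]+m["cy"]]
E
python3 - <<'E'
from h import *
for n,box in(("top",(110,75,300,205)),("scene",(120,130,290,170))):
    im=cv2.imread(f"pics/{n}0.png");x,y,w,h=box
    cv2.imwrite(f"pics/{n}0z.png",cv2.resize(im[y:y+h,x:x+w],None,fx=2.65,fy=2.65,interpolation=cv2.INTER_CUBIC))
im=cv2.imread("pics/top0.png")
hsv=cv2.cvtColor(im,cv2.COLOR_BGR2HSV)
g=cv2.inRange(hsv,(35,60,30),(90,255,255))
cv2.imwrite("pics/g0.png",g)
cs,_=cv2.findContours(g,cv2.RETR_CCOMP,cv2.CHAIN_APPROX_NONE)
for c in cs:
    if len(c)>60:
        P=ray("top",c[:,0],.034);print(len(c),cv2.boundingRect(c),P.mean(0))
m=ctrl.camera_model("top");R=cv2.Rodrigues(m["rvec"])[0];print("campos",-R.T@m["tvec"])
E
```

```text
343 (125, 181, 121, 68) [0.50513969 0.17357876 0.034     ]
156 (133, 199, 59, 39) [0.49343596 0.21749458 0.034     ]
246 (279, 126, 79, 80) [ 0.63469066 -0.1572149   0.034     ]
746 (226, 100, 158, 167) [ 0.56411909 -0.13293497  0.034     ]
348 (142, 89, 110, 72) [0.69474212 0.15842786 0.034     ]
campos [0.43862006 0.01073749 0.92904793]
```

View pics/top0z.png

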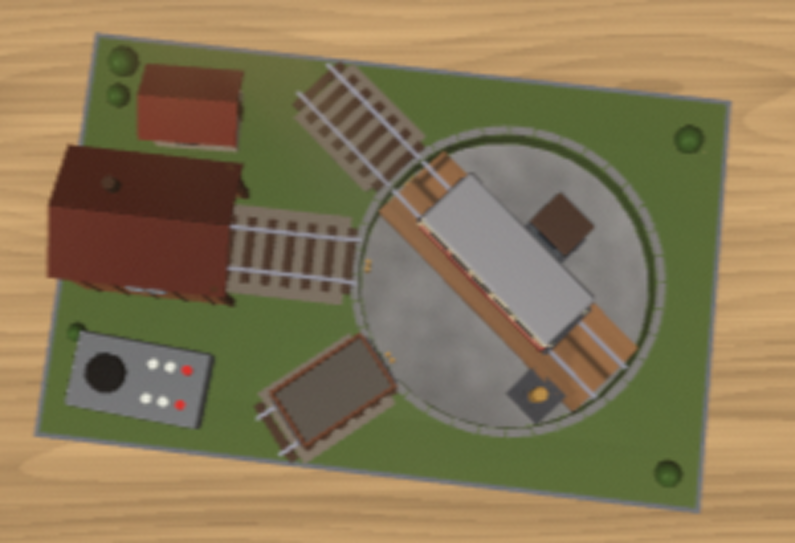

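View pics/scene0z.png

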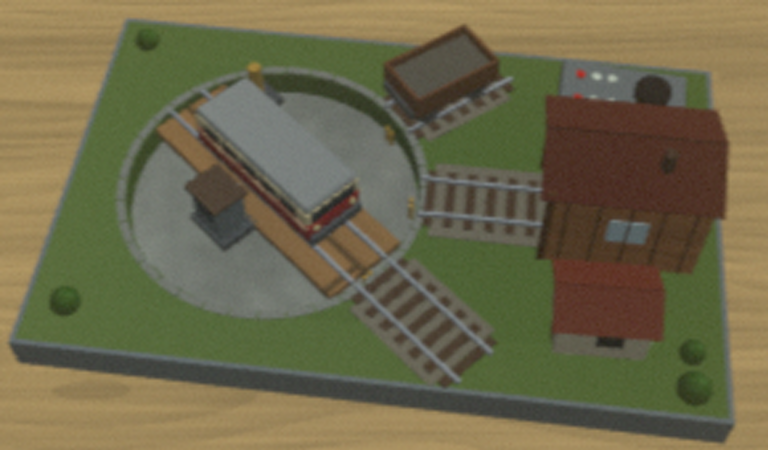

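View pics/g0.png

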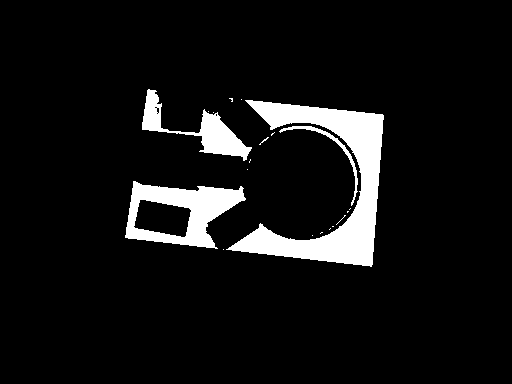

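```bash
python3 - <<'E'
from h import *
im=cv2.imread("pics/top0.png");g=cv2.imread("pics/g0.png",0)
# outermost green pixels -> board edge
pts=cv2.findNonZero(g)[:,0]
hull=cv2.convexHull(pts)
P=ray("top",hull[:,0],.034)[:,:2].astype(np.float32)
r=cv2.minAreaRect(P);print("rect",r)
b=cv2.boxPoints(r);print(b)
# ring: radial scan
c0=np.array([302,181.]);
o=[];i_=[]
for a in np.arange(0,2*np.pi,.03):
    for rr in np.arange(72,45,-.5):
        u=c0+rr*np.array([np.cos(a),np.sin(a)])
        if g[int(round(u[1])),int(round(u[0]))]==0:
            o.append(u);break
P=ray("top",o,.034)[:,:2]
from scipy.optimize import least_squares
s=least_squares(lambda p:np.hypot(P[:,0]-p[0],P[:,1]-p[1])-p[2],[.57,-.1,.13],loss="soft_l1",f_scale=.001)
print("ring",s.x)
def cz(l):return np.array(l)/2.65+[110,75]-.31
L1=ray("top",cz([[232,228],[360,240]]),.039);L2=ray("top",cz([[228,268],[356,282]]),.039)
print(L1,L2)
for L in(L1,L2):
    d=L[0]-L[1];print("yaw",np.arctan2(-d[0],d[1]))
mid=(L1+L2)/2;print("mid",mid)
E
```

```text
rect ((0.5863186717033386, 0.010069131851196289), (0.5399097800254822, 0.3402824103832245), 82.80148315429688)
[[ 0.38369113 -0.23643798]
 [ 0.7212915  -0.27907795]
 [ 0.7889462   0.25657624]
 [ 0.45134586  0.2992162 ]]
ring [ 0.57449295 -0.08588535  0.13328802]
[[0.61880221 0.14013947 0.039     ]
 [0.60712412 0.03303472 0.039     ]] [[0.58492456 0.14329549 0.039     ]
 [0.5717062  0.03670386 0.039     ]]
yaw -0.10860524656747568
yaw -0.12337951149473153
mid [[0.60186339 0.14171748 0.039     ]
 [0.58941516 0.03486929 0.039     ]]
```

```bash
cat >> h.py <<'E'
O=np.array([.5745,-.0859]);PSI=-.1257
def b2w(x,y,yaw=PSI-.698):
    c,s=np.cos(yaw),np.sin(yaw);return O+np.array([c*x-s*y,s*x+c*y])
def yawx():
    from scipy.spatial.transform import Rotation as R
    s=ctrl.get_state();M=R.from_quat(s["tcp_rot"]).as_matrix();return s["ee_pos"],M
def goto(p,yaw_deg=None):
    "tool-frame mm to p (3), and turn about tool z deg"
    e,M=yawx();d=M.T@(np.array(p)-e)*1000
    print("pos",e.round(4),"shift(tool mm)",d.round(1),"toolx yaw",np.degrees(np.arctan2(M[1,0],M[0,0])).round(2),"z",M[:,2].round(4))
    if yaw_deg is not None:
        w=np.radians(yaw_deg);t=M.T@np.array([np.cos(w),np.sin(w),0]);print("turn z deg",np.degrees(np.arctan2(t[1],t[0])).round(2))
E
python3 - <<'E'
from h import *
print("post exp",b2w(-.052,-.085),"top",ray("top",[313.5,224],.072),"scene",ray("scene",[215.5,155.3],.072))
cl=b2w(-.081,-.085);print(cl)
goto([*cl,.231],132.8)
E
```

```text
post exp [ 0.47680388 -0.10550788] top [[ 0.47423947 -0.10859891  0.072     ]] scene [[ 0.47860282 -0.10848013  0.072     ]]
[ 0.45709806 -0.08423159]
pos [ 0.1779 -0.5463  0.2305] shift(tool mm) [ 4.085e+02 -3.530e+02  2.000e-01] toolx yaw 18.03 z [-3.0e-04  1.6e-03 -1.0e+00]
turn z deg -114.77
```

```bash
python3 -m jog '[[[20,-18,0],[0,0,0],0],[[36,-31,0],[0,0,0],0],[[38,-33,0],[0,0,0],0],[[38,-33,0],[0,0,0],0],[[38,-33,0],[0,0,0],0],[[38,-33,0],[0,0,0],0],[[38,-33,0],[0,0,0],0],[[38,-33,0],[0,0,0],0],[[38,-33,0],[0,0,0],0],[[38,-33,0],[0,0,0],0],[[33,-27,0],[0,0,0],0],[[15,-13,0],[0,0,0],0]]' 60
python3 -m jog '[[[0,0,0],[0,0,-9.8],0],[[0,0,0],[0,0,-10],0],[[0,0,0],[0,0,-10],0],[[0,0,0],[0,0,-10],0],[[0,0,0],[0,0,-10],0],[[0,0,0],[0,0,-10],0],[[0,0,0],[0,0,-10],0],[[0,0,0],[0,0,-10],0],[[0,0,0],[0,0,-10],0],[[0,0,0],[0,0,-10],0],[[0,0,0],[0,0,-10],0],[[0,0,0],[0,0,-5],0]]'
python3 - <<'E'
from h import *
goto([*b2w(-.081,-.085),.231],132.8);print(ctrl.get_state()["joint_positions"].round(3))
E
```

```text
t: 1.6
ee_pos: [0.4573, -0.0827, 0.2309]
tcp_rot: [0.987, 0.158, -0.0, -0.0]
ft_force: [1.0, -0.5, 0.3]
width: 0.0
t: 3.1
ee_pos: [0.4564, -0.0847, 0.2309]
tcp_rot: [0.398, 0.917, -0.0, -0.0]
ft_force: [-0.8, 0.0, 0.8]
width: 0.0002
pos [ 0.4564 -0.0847  0.2309] shift(tool mm) [-0.2  0.9 -0.1] toolx yaw 133.04 z [-9.e-04  2.e-04 -1.e+00]
turn z deg 0.24
[-0.357  0.1   -0.224  1.248 -0.     0.463]
```

```bash
python3 -m jog '[[[0,0,20],[0,0,0],0],[[0,0,30],[0,0,0],0],[[0,0,30],[0,0,0],0],[[0,0,30],[0,0,0],0],[[0,0,15],[0,0,0],0],[[0,0,5],[0,0,0],0],[[0,0,0],[0,0,0],0]]'
python3 - <<'E'
from h import *
im=ctrl.grab_frame("scene")[:,:,::-1];cv2.imwrite("pics/s1.png",cv2.resize(im[90:290,120:410],None,fx=2.65,fy=2.65,interpolation=cv2.INTER_CUBIC))
goto([*b2w(-.081,-.085),.048],132.8)
E
```

```text
t: 3.98
ee_pos: [0.4571, -0.0849, 0.1017]
tcp_rot: [0.4, 0.916, -0.0, 0.0]
ft_force: [-0.6, -0.3, 0.2]
width: 0.0001
pos [ 0.4573 -0.0851  0.1021] shift(tool mm) [ 0.8  0.4 54.1] toolx yaw 132.84 z [ 1.2e-03 -5.0e-04 -1.0e+00]
turn z deg 0.04
```

View pics/s1.png

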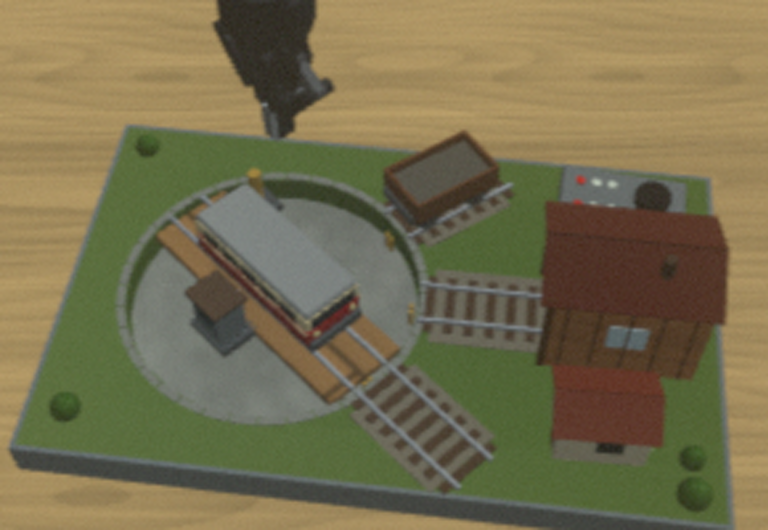

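The tip is at (277,133) in the crop, right beside and outward of the post (255,172), with free space below. I'll descend and approach.

```bash
python3 -m jog '[[[0,0,16],[0,0,0],0],[[0,0,20],[0,0,0],0],[[0,0,12],[0,0,0],0],[[0,0,6],[0,0,0],0],[[0,0,0],[0,0,0],0],[[-3,0,0],[0,0,0],0],[[-3,0,0],[0,0,0],0],[[-1,0,0],[0,0,0],0],[[0,0,0],[0,0,0],0]]'
python3 - <<'E'
from h import *
print(ctrl.get_state()["ft_force"])
goto([*b2w(-.069,-.085),.048],132.8)
E
```

```text
t: 5.15
ee_pos: [0.4616, -0.0901, 0.0474]
tcp_rot: [0.4, 0.916, -0.0, 0.0]
ft_force: [-0.6, 0.6, 0.2]
width: -0.0002
[-0.63617298  0.59025686  0.15900026]
pos [ 0.4616 -0.0901  0.0474] shift(tool mm) [-4.6  0.7 -0.6] toolx yaw 132.82 z [ 2.e-04 -2.e-04 -1.e+00]
turn z deg 0.02
```

```bash
for i in 1; do python3 -m jog '[[[-1,0,0],[0,0,0],0],[[-1,0,0],[0,0,0],0],[[-1,0,0],[0,0,0],0],[[0,0,0],[0,0,0],0]]'; done
```

```text
t: 5.65
ee_pos: [0.4635, -0.0922, 0.0473]
tcp_rot: [0.4, 0.916, -0.0, 0.0]
ft_force: [1.0, 0.2, 0.3]
width: 0.0001
```

```bash
python3 -m jog '[[[-1,0,0],[0,0,0],0],[[0,0,0],[0,0,0],0]]'; python3 -m jog '[[[-1,0,0],[0,0,0],0],[[0,0,0],[0,0,0],0]]'
```

```text
t: 5.9
ee_pos: [0.4642, -0.0929, 0.0473]
tcp_rot: [0.4, 0.916, -0.0, 0.0]
ft_force: [0.2, -0.7, 1.1]
width: 0.0003
t: 6.15
ee_pos: [0.4649, -0.0937, 0.0473]
tcp_rot: [0.4, 0.916, -0.0, 0.0]
ft_force: [0.5, -0.2, -0.7]
width: 0.0002
```

```bash
python3 -m jog '[[[-1,0,0],[0,0,0],0],[[0,0,0],[0,0,0],0]]'; python3 -m jog '[[[-1,0,0],[0,0,0],0],[[0,0,0],[0,0,0],0]]'
```

```text
t: 6.4
ee_pos: [0.4656, -0.0944, 0.0473]
tcp_rot: [0.4, 0.916, -0.0, 0.0]
ft_force: [-0.4, -0.1, -1.2]
width: -0.0004
t: 6.65
ee_pos: [0.466, -0.0949, 0.0472]
tcp_rot: [0.4, 0.917, 0.0, -0.0]
ft_force: [-0.3, 0.6, 1.0]
width: 0.0001
```

```bash
python3 -m jog '[[[-1,0,0],[0,0,0],0],[[0,0,0],[0,0,0],0]]'; python3 -m jog '[[[-1,0,0],[0,0,0],0],[[0,0,0],[0,0,0],0]]'
```

```text
t: 6.9
ee_pos: [0.466, -0.0953, 0.0471]
tcp_rot: [0.4, 0.917, 0.0, -0.001]
ft_force: [-4.2, 3.0, 2.8]
width: 0.0005
t: 7.15
ee_pos: [0.4661, -0.0956, 0.0471]
tcp_rot: [0.4, 0.917, 0.0, -0.001]
ft_force: [-6.0, 3.9, 4.9]
width: 0.0003
```

```bash
python3 -m jog '[[[-0.75,-0.58,0],[0,0,-0.5],0],[[0,0,0],[0,0,0],0]]'; python3 -m jog '[[[-0.75,-0.58,0],[0,0,-0.5],0],[[0,0,0],[0,0,0],0]]'
```

```text
t: 7.4
ee_pos: [0.4663, -0.097, 0.047]
tcp_rot: [0.396, 0.918, -0.0, -0.001]
ft_force: [-5.2, 2.4, 3.9]
width: -0.0001
t: 7.65
ee_pos: [0.4685, -0.099, 0.0474]
tcp_rot: [0.392, 0.92, -0.0, 0.001]
ft_force: [-0.4, 0.3, 0.6]
width: 0.0003
```

```bash
python3 -m jog '[[[-1.5,-1.16,0],[0,0,-1],0],[[-2.25,-1.74,0],[0,0,-1.5],0],[[-2.25,-1.74,0],[0,0,-1.5],0],[[-2.25,-1.74,0],[0,0,-1.5],0],[[-2.25,-1.74,0],[0,0,-1.5],0],[[-2.25,-1.74,0],[0,0,-1.5],0],[[-2.25,-1.74,0],[0,0,-1.5],0],[[-1.5,-1.16,0],[0,0,-1],0]]'
python3 - <<'E'
from h import *
im=ctrl.grab_frame("top")[:,:,::-1];cv2.imwrite("pics/t2.png",cv2.resize(im[75:280,110:410],None,fx=2.65,fy=2.65,interpolation=cv2.INTER_CUBIC))
im=ctrl.grab_frame("scene")[:,:,::-1];cv2.imwrite("pics/s2.png",cv2.resize(im[90:290,120:410],None,fx=2.65,fy=2.65,interpolation=cv2.INTER_CUBIC))
e,M=yawx();r=e[:2]-O;print(np.hypot(*r),np.degrees(np.arctan2(M[1,0],M[0,0])),M[:2,:2].T@-r)
E
```

```text
t: 8.65
ee_pos: [0.4717, -0.1191, 0.0473]
tcp_rot: [0.302, 0.953, -0.0, 0.0]
ft_force: [-0.4, 0.5, 1.1]
width: -0.0002
0.10796416564065538 144.84824156396402 [-0.06478011  0.08637012]
```

View pics/t2.png

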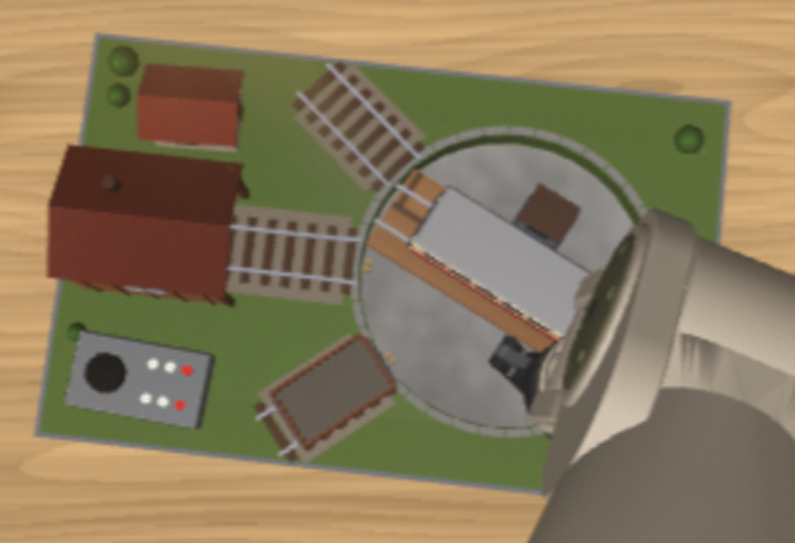

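View pics/s2.png

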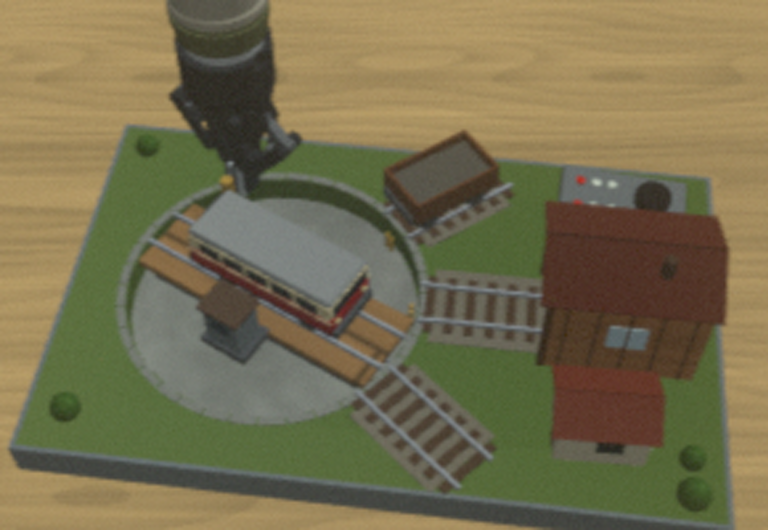

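The bridge has turned about 14°, with the car riding along and the finger on the post (crop 235,180). I'll continue the arc.

```bash
python3 -m jog '[[[-1.5,-1.14,0],[0,0,-1],0],[[-2.26,-1.7,0],[0,0,-1.5],0],[[-2.26,-1.7,0],[0,0,-1.5],0],[[-2.26,-1.7,0],[0,0,-1.5],0],[[-2.26,-1.7,0],[0,0,-1.5],0],[[-2.26,-1.7,0],[0,0,-1.5],0],[[-2.26,-1.7,0],[0,0,-1.5],0],[[-2.26,-1.7,0],[0,0,-1.5],0],[[-2.26,-1.7,0],[0,0,-1.5],0],[[-1.5,-1.14,0],[0,0,-1],0],[[-1.5,-1.14,0],[0,0,-1],0],[[0,0,0],[0,0,0],0]]'
python3 - <<'E'
from h import *
im=ctrl.grab_frame("scene")[:,:,::-1];cv2.imwrite("pics/s3.png",cv2.resize(im[90:290,120:410],None,fx=2.65,fy=2.65,interpolation=cv2.INTER_CUBIC))
e,M=yawx();r=e[:2]-O;v=M[:2,:2].T@-r*1000
for off in(15.3,17):
    u=-(-v[0])+0; u=v[0]+off  # bridge-like frame x=-tool x
    th=np.degrees(np.arctan2(M[1,0],M[0,0]))-180+ (31.46-np.degrees(np.arcsin(-u/99.6)))
    print(off,"bridge yaw",th,"remaining",np.degrees(PSI)-th, v)
E
```

```text
t: 10.25
ee_pos: [0.4838, -0.1446, 0.0473]
tcp_rot: [0.175, 0.985, 0.0, 0.0]
ft_force: [-0.8, -1.6, -1.1]
width: -0.0
15.3 bridge yaw -18.594089543560592 remaining 11.392010058766143 [-64.939927    86.29660037]
17 bridge yaw -17.472308902597096 remaining 10.270229417802646 [-64.939927    86.29660037]
```

View pics/s3.png

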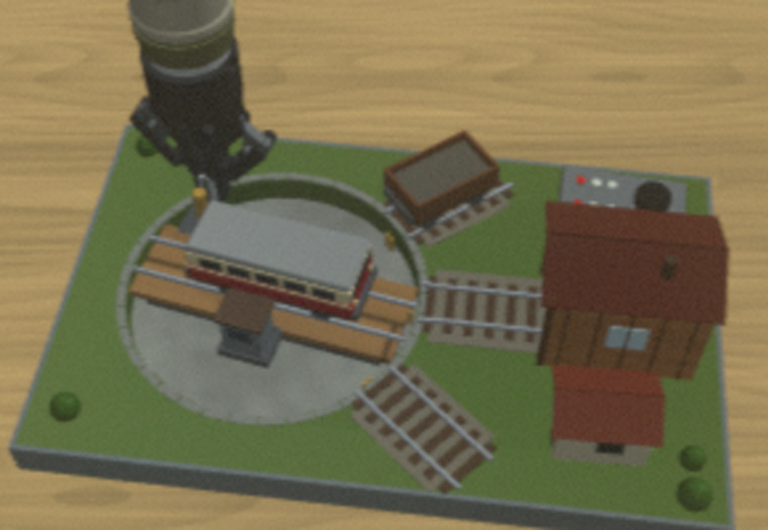

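About 11° remain. I'll go on more finely.

```bash
python3 -m jog '[[[-1.5,-1.14,0],[0,0,-1],0],[[-1.5,-1.14,0],[0,0,-1],0],[[-1.5,-1.14,0],[0,0,-1],0],[[-1.5,-1.14,0],[0,0,-1],0],[[-1.5,-1.14,0],[0,0,-1],0],[[-1.2,-0.9,0],[0,0,-0.8],0],[[0,0,0],[0,0,0],0]]'
```

```text
t: 11.18
ee_pos: [0.49, -0.1537, 0.0474]
tcp_rot: [0.125, 0.992, -0.0, 0.0]
ft_force: [0.2, -0.1, 0.5]
width: -0.0001
```

```bash
cat > st.py <<'E'
from h import *
s=ctrl.get_state();e,M=yawx();r=e[:2]-O;v=M[:2,:2].T@-r*1000
u=v[0]+16.2
th=np.degrees(np.arctan2(M[1,0],M[0,0]))-180+31.46-np.degrees(np.arcsin(-u/99.6))
print("rem if in contact",(np.degrees(PSI)-th).round(2),"F tool",(M.T@s["ft_force"]).round(1))
E
python3 st.py; python3 -m jog '[[[-0.75,-0.57,0],[0,0,-0.5],0],[[0,0,0],[0,0,0],0]]'; python3 st.py;  python3 -m jog '[[[-0.75,-0.57,0],[0,0,-0.5],0],[[0,0,0],[0,0,0],0]]'; python3 st.py
```

```text
rem if in contact 5.08 F tool [-0.2 -0.  -0.5]
t: 11.42
ee_pos: [0.4904, -0.1543, 0.0473]
tcp_rot: [0.121, 0.993, -0.0, 0.0]
ft_force: [-0.4, -0.6, -0.3]
width: -0.0003
rem if in contact 4.73 F tool [ 0.3 -0.7  0.3]
t: 11.68
ee_pos: [0.4909, -0.155, 0.0473]
tcp_rot: [0.116, 0.993, -0.0, 0.0]
ft_force: [0.3, -0.1, 0.1]
width: -0.0002
rem if in contact 4.27 F tool [-0.3  0.  -0.1]
```

```bash
for k in 1; do python3 -m jog '[[[-0.75,-0.57,0],[0,0,-0.5],0],[[0,0,0],[0,0,0],0]]'; python3 st.py;  python3 -m jog '[[[-0.75,-0.57,0],[0,0,-0.5],0],[[0,0,0],[0,0,0],0]]'; python3 st.py; done
```

```text
t: 11.92
ee_pos: [0.4915, -0.1558, 0.0473]
tcp_rot: [0.112, 0.994, -0.0, 0.0]
ft_force: [0.1, 0.5, -0.2]
width: -0.0001
rem if in contact 3.76 F tool [0.  0.5 0.2]
t: 12.18
ee_pos: [0.4918, -0.1562, 0.0472]
tcp_rot: [0.108, 0.994, 0.0, -0.0]
ft_force: [-2.1, 1.5, 2.1]
width: 0.0002
rem if in contact 3.52 F tool [ 2.3  1.  -2.1]
```

```bash
python3 -m jog '[[[-0.75,-0.57,0],[0,0,-0.5],0],[[0,0,0],[0,0,0],0]]'; python3 st.py
```

```text
t: 12.42
ee_pos: [0.492, -0.1567, 0.0471]
tcp_rot: [0.103, 0.995, 0.0, -0.001]
ft_force: [-3.7, 1.7, 3.9]
width: -0.0001
rem if in contact 3.31 F tool [ 4.   1.  -3.8]
```

```bash
python3 -m jog '[[[-0.75,-0.57,0],[0,0,-0.5],0],[[0,0,0],[0,0,0],0]]'; python3 st.py
```

```text
t: 12.68
ee_pos: [0.4923, -0.1572, 0.0471]
tcp_rot: [0.099, 0.995, 0.0, -0.001]
ft_force: [-5.0, 3.3, 4.3]
width: 0.0002
rem if in contact 3.05 F tool [ 5.5  2.3 -4.2]
```

```bash
python3 -m jog '[[[-0.5,-0.38,0],[0,0,-0.35],0],[[0,0,0],[0,0,0],0]]'; python3 st.py
```

```text
t: 12.92
ee_pos: [0.4935, -0.1584, 0.0471]
tcp_rot: [0.096, 0.995, -0.0, -0.0]
ft_force: [-2.3, 0.1, -0.1]
width: 0.0003
rem if in contact 2.13 F tool [ 2.3 -0.3  0.1]
```

```bash
python3 -m jog '[[[-0.5,-0.38,0],[0,0,-0.35],0],[[0,0,0],[0,0,0],0]]'; python3 st.py
```

```text
t: 13.18
ee_pos: [0.4954, -0.1594, 0.0476]
tcp_rot: [0.093, 0.996, -0.0, 0.001]
ft_force: [0.1, 0.0, 0.9]
width: 0.0001
rem if in contact 0.78 F tool [-0.   0.  -0.9]
```

The force has dropped, so the bridge has apparently snapped home. I'll back off, lift clear and look.

```bash
python3 -m jog '[[[6,0,0],[0,0,0],0],[[12,0,0],[0,0,0],0],[[6,0,-10],[0,0,0],0],[[0,0,-30],[0,0,0],0],[[0,0,-35],[0,0,0],0],[[0,0,-25],[0,0,0],0],[[0,0,-8],[0,0,0],0],[[0,0,0],[0,0,0],0]]'
python3 - <<'E'
from h import *
im=ctrl.grab_frame("scene")[:,:,::-1];cv2.imwrite("pics/s4f.png",im);cv2.imwrite("pics/s4.png",cv2.resize(im[120:270,150:350],None,fx=3.8,fy=3.8,interpolation=cv2.INTER_CUBIC))
im=ctrl.grab_frame("top")[:,:,::-1];cv2.imwrite("pics/t4f.png",im);cv2.imwrite("pics/t4.png",cv2.resize(im[75:280,110:410],None,fx=2.65,fy=2.65,interpolation=cv2.INTER_CUBIC))
E
```

```text
t: 14.18
ee_pos: [0.4706, -0.1544, 0.1557]
tcp_rot: [0.093, 0.996, -0.0, 0.001]
ft_force: [-0.2, 0.2, -0.9]
width: 0.0001
```

View pics/s4.png

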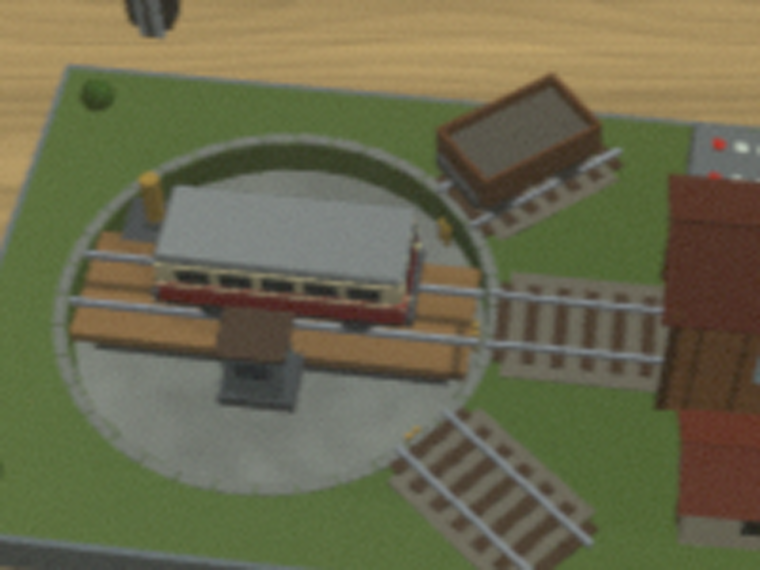

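View pics/t4.png

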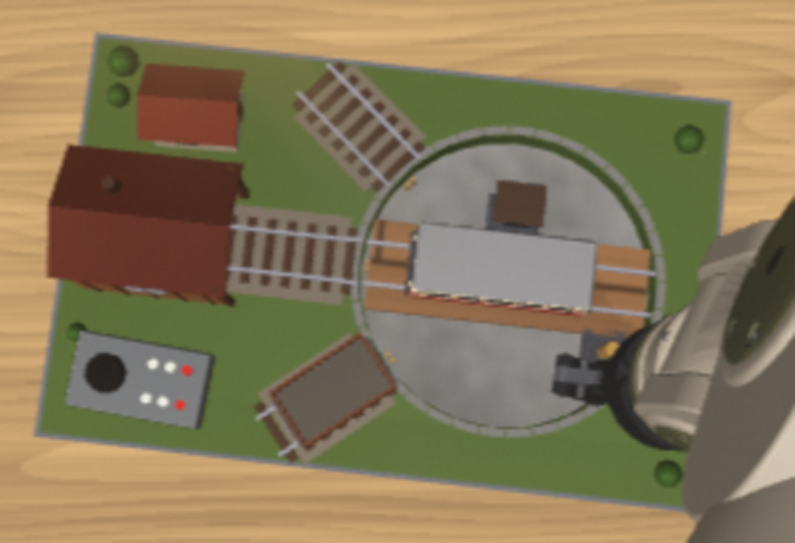

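Both views show the bridge rails in line with the shelter road: the top crop rail runs straight from (230,228) through (360,240) to (655,272). The car is riding on the bridge with its roof tail edge at about (594,270). Next I'll work out the tail approach.

```bash
python3 - <<'E'
from h import *
p=ray("top",np.array([[596,242],[592,307],[414,224],[410,290]])/2.65+[110,75]-.31,.099)[:,:2]-O
c,s=np.cos(PSI),np.sin(PSI)
print("roof corners in yard",(p@np.array([[c,-s],[s,c]])*1000).round(1))
a=b2w(0,-.115,PSI);print(a)
goto([*a,.156],82.8)
E
```

```text
roof corners in yard [[ 25.3 -63.3]
 [-25.8 -64.8]
 [ 23.7  78.8]
 [-28.4  76.2]]
[ 0.56008254 -0.19999267]
pos [ 0.4699 -0.154   0.1544] shift(tool mm) [-97.2 -28.5  -1.8] toolx yaw 169.33 z [-1.3e-03  6.0e-04 -1.0e+00]
turn z deg 86.53
```

```bash
python3 -m jog '[[[-15,-5,0],[0,0,0],0],[[-30,-9,0],[0,0,0],0],[[-30,-9,0],[0,0,0],0],[[-17,-5,0],[0,0,0],0],[[-5,-1,0],[0,0,0],0]]'
python3 -m jog '[[[0,0,0],[0,0,6],0],[[0,0,0],[0,0,10],0],[[0,0,0],[0,0,10],0],[[0,0,0],[0,0,10],0],[[0,0,0],[0,0,10],0],[[0,0,0],[0,0,10],0],[[0,0,0],[0,0,10],0],[[0,0,0],[0,0,10],0],[[0,0,0],[0,0,7],0],[[0,0,0],[0,0,3.5],0],[[0,0,0],[0,0,0],0]]'
python3 - <<'E'
from h import *
print(b2w(0,-.105,PSI));goto([*b2w(0,-.105,PSI),.061],82.8)
E
```

```text
t: 14.9
ee_pos: [0.5616, -0.2015, 0.1539]
tcp_rot: [0.093, 0.996, 0.0, -0.001]
ft_force: [0.4, 0.3, 0.1]
width: 0.0002
t: 16.27
ee_pos: [0.5602, -0.2005, 0.1548]
tcp_rot: [0.75, 0.662, -0.0, -0.0]
ft_force: [0.3, 0.4, 0.1]
width: -0.0001
[ 0.56133623 -0.19007157]
pos [ 0.5602 -0.2005  0.1548] shift(tool mm) [10.5 -0.1 93.8] toolx yaw 82.88 z [-8.e-04  4.e-04 -1.e+00]
turn z deg 0.08
```

```bash
python3 -m jog '[[[0,0,15],[0,0,0],0],[[0,0,25],[0,0,0],0],[[0,0,28],[0,0,0],0],[[0,0,18],[0,0,0],0],[[0,0,10],[0,0,0],0],[[8,0,0],[0,0,0],0],[[10,0,0],[0,0,0],0],[[5,0,0],[0,0,0],0],[[2,0,0],[0,0,0],0],[[0,0,0],[0,0,0],0]]'
python3 - <<'E'
from h import *
im=ctrl.grab_frame("scene")[:,:,::-1];cv2.imwrite("pics/s5.png",cv2.resize(im[120:270,130:330],None,fx=3.8,fy=3.8,interpolation=cv2.INTER_CUBIC))
goto([*b2w(0,-.079,PSI),.059],82.8)
E
```

```text
t: 17.52
ee_pos: [0.5639, -0.1758, 0.0597]
tcp_rot: [0.75, 0.662, 0.0, 0.0]
ft_force: [0.9, -0.3, -0.3]
width: -0.0003
pos [ 0.5639 -0.176   0.0596] shift(tool mm) [11.7 -0.7  0.6] toolx yaw 82.85 z [ 6.e-04 -5.e-04 -1.e+00]
turn z deg 0.05
```

View pics/s5.png

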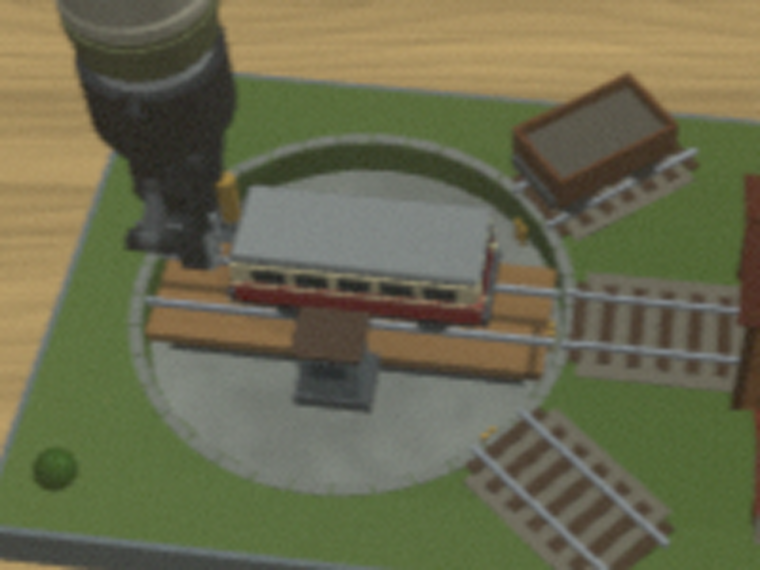

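The finger tip (215,260) is right behind the car's tail at (232,270), centred on the track. I'll advance gently to contact.

```bash
cat > s2.py <<'E'
from h import *
s=ctrl.get_state();e,M=yawx();r=e[:2]-O
c,n=np.cos(PSI),np.sin(PSI)
print("yard mm",(np.array([c*r[0]+n*r[1],-n*r[0]+c*r[1]])*1000).round(1),"z",e[2].round(4),"F tool",(M.T@s["ft_force"]).round(1),"t",round(s["t"],2))
E
python3 -m jog '[[[2,0,0],[0,0,0],0],[[2,0,0],[0,0,0],0],[[2,0,0],[0,0,0],0],[[2,0,0],[0,0,0],0],[[0,0,0],[0,0,0],0]]';python3 s2.py
python3 -m jog '[[[2,0,0],[0,0,0],0],[[2,0,0],[0,0,0],0]]';python3 s2.py
python3 -m jog '[[[2,0,0],[0,0,0],0],[[2,0,0],[0,0,0],0]]';python3 s2.py
```

```text
t: 18.2
ee_pos: [0.5646, -0.1678, 0.0593]
tcp_rot: [0.75, 0.662, -0.0, -0.0]
ft_force: [-0.2, -0.1, -0.1]
width: -0.0
yard mm [  0.5 -82.5] z 0.0593 F tool [-0.1 -0.2  0.1] t 18.2
t: 18.45
ee_pos: [0.5652, -0.1646, 0.0594]
tcp_rot: [0.75, 0.661, -0.0, 0.001]
ft_force: [-0.8, -2.4, -0.4]
width: -0.0003
yard mm [  0.7 -79.2] z 0.0594 F tool [-2.5 -0.5  0.4] t 18.45
t: 18.7
ee_pos: [0.5657, -0.1603, 0.0593]
tcp_rot: [0.75, 0.661, -0.0, 0.0]
ft_force: [0.0, -3.0, 0.4]
width: 0.0002
yard mm [  0.6 -74.9] z 0.0593 F tool [-3.   0.4 -0.4] t 18.7
```

Contact is made and the car slides at about 3 N. I'll push on.

```bash
python3 -m jog '[[[3,0,0],[0,0,0],0],[[4,0,0],[0,0,0],0],[[4,0,0],[0,0,0],0],[[4,0,0],[0,0,0],0],[[4,0,0],[0,0,0],0],[[4,0,0],[0,0,0],0],[[4,0,0],[0,0,0],0],[[4,0,0],[0,0,0],0],[[4,0,0],[0,0,0],0],[[4,0,0],[0,0,0],0],[[4,0,0],[0,0,0],0],[[4,0,0],[0,0,0],0]]';python3 s2.py
```

```text
t: 20.2
ee_pos: [0.5715, -0.1132, 0.0593]
tcp_rot: [0.75, 0.662, -0.0, 0.0]
ft_force: [-0.1, -2.4, 0.5]
width: 0.0
yard mm [  0.5 -27.4] z 0.0593 F tool [-2.4  0.2 -0.5] t 20.2
```

```bash
python3 -m jog '[[[4,0,0],[0,0,0],0],[[4,0,0],[0,0,0],0],[[4,0,0],[0,0,0],0],[[4,0,0],[0,0,0],0],[[4,0,0],[0,0,0],0],[[4,0,0],[0,0,0],0],[[4,0,0],[0,0,0],0],[[4,0,0],[0,0,0],0],[[4,0,0],[0,0,0],0],[[4,0,0],[0,0,0],0],[[4,0,0],[0,0,0],0],[[3,0,0],[0,0,0],0]]';python3 s2.py
python3 - <<'E'
from h import *
im=ctrl.grab_frame("scene")[:,:,::-1];cv2.imwrite("pics/s6.png",cv2.resize(im[100:280,130:410],None,fx=2.8,fy=2.8,interpolation=cv2.INTER_CUBIC))
E
```

```text
t: 21.7
ee_pos: [0.5774, -0.0665, 0.0593]
tcp_rot: [0.75, 0.662, -0.0, 0.0]
ft_force: [-1.0, -2.6, 1.4]
width: -0.0001
yard mm [ 0.4 19.6] z 0.0593 F tool [-2.7 -0.7 -1.4] t 21.7
```

View pics/s6.png

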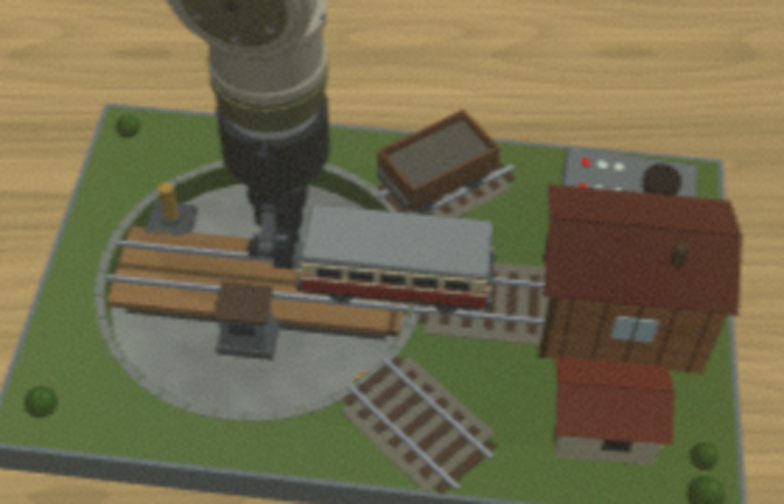

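The car is straight on the rails, half off the bridge (nose at 490,290 in the crop). I'll continue.

```bash
python3 -m jog '[[[3,0,0],[0,0,0],0],[[4,0,0],[0,0,0],0],[[4,0,0],[0,0,0],0],[[4,0,0],[0,0,0],0],[[4,0,0],[0,0,0],0],[[4,0,0],[0,0,0],0],[[4,0,0],[0,0,0],0],[[4,0,0],[0,0,0],0],[[4,0,0],[0,0,0],0],[[4,0,0],[0,0,0],0],[[4,0,0],[0,0,0],0],[[4,0,0],[0,0,0],0]]';python3 s2.py
```

```text
t: 23.25
ee_pos: [0.5832, -0.0199, 0.0593]
tcp_rot: [0.75, 0.662, -0.0, 0.0]
ft_force: [-0.6, -3.9, 0.9]
width: -0.0002
yard mm [ 0.4 66.6] z 0.0593 F tool [-3.9 -0.1 -0.9] t 23.25
```

```bash
python3 -m jog '[[[4,0,0],[0,0,0],0],[[4,0,0],[0,0,0],0],[[4,0,0],[0,0,0],0],[[4,0,0],[0,0,0],0],[[4,0,0],[0,0,0],0],[[4,0,0],[0,0,0],0],[[4,0,0],[0,0,0],0],[[4,0,0],[0,0,0],0],[[4,0,0],[0,0,0],0],[[3,0,0],[0,0,0],0],[[2,0,0],[0,0,0],0]]';python3 s2.py
python3 - <<'E'
from h import *
im=ctrl.grab_frame("scene")[:,:,::-1];cv2.imwrite("pics/s7.png",cv2.resize(im[100:280,130:410],None,fx=2.8,fy=2.8,interpolation=cv2.INTER_CUBIC))
E
```

```text
t: 24.62
ee_pos: [0.5884, 0.0207, 0.0593]
tcp_rot: [0.75, 0.662, -0.0, 0.0]
ft_force: [-0.2, -2.9, 0.4]
width: -0.0003
yard mm [  0.4 107.5] z 0.0593 F tool [-2.9  0.2 -0.4] t 24.62
```

View pics/s7.png

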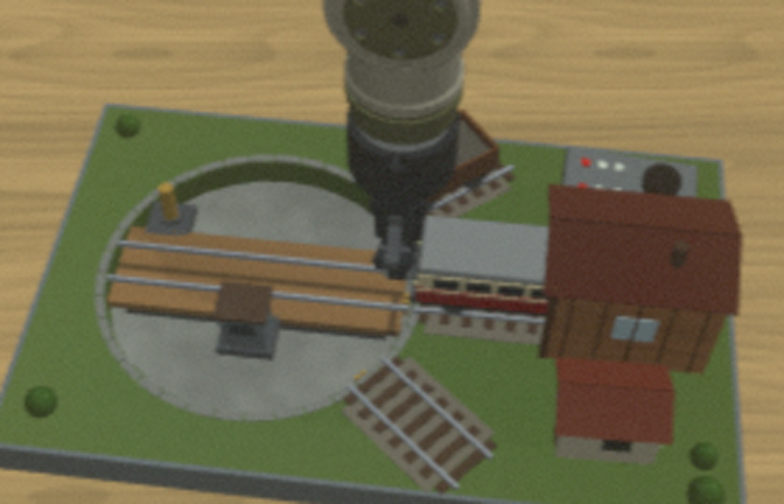

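```bash
python3 -m jog '[[[2,0,0],[0,0,0],0],[[2,0,0],[0,0,0],0],[[2,0,0],[0,0,0],0],[[2,0,0],[0,0,0],0],[[2,0,0],[0,0,0],0],[[2,0,0],[0,0,0],0],[[2,0,0],[0,0,0],0],[[2,0,0],[0,0,0],0]]' >/dev/null;python3 s2.py
python3 -m jog '[[[1,0,0],[0,0,0],0],[[1,0,0],[0,0,0],0]]' >/dev/null;python3 s2.py
python3 -m jog '[[[1,0,0],[0,0,0],0],[[1,0,0],[0,0,0],0]]' >/dev/null;python3 s2.py
python3 -m jog '[[[1,0,0],[0,0,0],0],[[1,0,0],[0,0,0],0]]' >/dev/null;python3 s2.py
```

```text
yard mm [  0.4 123.4] z 0.0593 F tool [-3.3 -0.2 -0.4] t 25.68
yard mm [  0.4 125.3] z 0.0593 F tool [-3.   0.   0.1] t 25.93
yard mm [  0.4 127.3] z 0.0593 F tool [-3.   1.   0.1] t 26.18
yard mm [  0.4 129.3] z 0.0593 F tool [-2.7 -0.2 -0.7] t 26.43
```

```bash
python3 -m jog '[[[1,0,0],[0,0,0],0],[[1,0,0],[0,0,0],0]]' >/dev/null;python3 s2.py
python3 -m jog '[[[1,0,0],[0,0,0],0]]' >/dev/null;python3 s2.py
```

```text
yard mm [  0.4 131.4] z 0.0593 F tool [-2.9  0.7 -1. ] t 26.68
yard mm [  0.3 132.4] z 0.0593 F tool [-3.2  0.4 -0.7] t 26.8
```

```bash
python3 -m jog '[[[1,0,0],[0,0,0],0],[[1,0,0],[0,0,0],0]]' >/dev/null;python3 s2.py
python3 -m jog '[[[1,0,0],[0,0,0],0]]' >/dev/null;python3 s2.py
```

```text
yard mm [  0.4 134.3] z 0.0593 F tool [-2.7 -0.7 -1.1] t 27.05
yard mm [  0.4 135.4] z 0.0593 F tool [-3.5  0.4 -1.2] t 27.18
```

```bash
python3 -m jog '[[[1,0,0],[0,0,0],0],[[1,0,0],[0,0,0],0]]' >/dev/null;python3 s2.py
python3 -m jog '[[[1,0,0],[0,0,0],0]]' >/dev/null;python3 s2.py
```

```text
yard mm [  0.3 137. ] z 0.0592 F tool [-5.2 -0.5 -1. ] t 27.43
yard mm [  0.3 137.8] z 0.0593 F tool [-5.4 -0.  -1.4] t 27.55
```

```bash
python3 -m jog '[[[1,0,0],[0,0,0],0],[[1,0,0],[0,0,0],0]]' >/dev/null;python3 s2.py
python3 -m jog '[[[1,0,0],[0,0,0],0]]' >/dev/null;python3 s2.py
```

```text
yard mm [  0.2 139.1] z 0.0593 F tool [-9.  -0.1 -1. ] t 27.8
yard mm [  0.2 139.7] z 0.0593 F tool [-9.7 -0.9 -1.6] t 27.93
```

The buffer was met at about 136 mm. Since then force rose from 3 N to 9.7 N over about 4 mm, so about 6.5 N is on the stop. I'll stop here and ease off slowly.

```bash
python3 -m jog '[[[-1,0,0],[0,0,0],0],[[-1,0,0],[0,0,0],0],[[-1,0,0],[0,0,0],0],[[-1,0,0],[0,0,0],0]]' >/dev/null;python3 s2.py
python3 -m jog '[[[-1,0,0],[0,0,0],0],[[-1,0,0],[0,0,0],0],[[-1,0,0],[0,0,0],0],[[0,0,0],[0,0,0],0]]' >/dev/null;python3 s2.py
python3 -m jog '[[[-5,0,0],[0,0,0],0],[[-12,0,0],[0,0,0],0],[[-15,0,0],[0,0,0],0],[[-8,0,-10],[0,0,0],0],[[0,0,-25],[0,0,0],0],[[0,0,-40],[0,0,0],0],[[0,0,-40],[0,0,0],0],[[0,0,-20],[0,0,0],0],[[0,0,0],[0,0,0],0]]'
```

```text
yard mm [  0.2 137.9] z 0.0592 F tool [0.6 0.1 0.8] t 28.43
yard mm [  0.4 134.3] z 0.0593 F tool [-0.6  0.4 -0.4] t 28.93
t: 30.05
ee_pos: [0.5881, 0.007, 0.1969]
tcp_rot: [0.75, 0.661, 0.002, 0.002]
ft_force: [-0.2, 0.6, -0.2]
width: 0.0001
```

```bash
python3 -m jog '[[[-15,0,0],[0,0,0],0],[[-35,0,0],[0,0,0],0],[[-40,0,0],[0,0,0],0],[[-40,0,0],[0,0,0],0],[[-40,0,0],[0,0,0],0],[[-40,0,0],[0,0,0],0],[[-40,0,0],[0,0,0],0],[[-20,0,0],[0,0,0],0],[[0,0,0],[0,0,0],0]]'
python3 - <<'E'
from h import *
for n,b in(("scene",(100,280,130,410)),("top",(75,280,110,410))):
    im=ctrl.grab_frame(n)[:,:,::-1];y,Y,x,X=b
    cv2.imwrite(f"pics/{n}8.png",cv2.resize(im[y:Y,x:X],None,fx=2.65,fy=2.65,interpolation=cv2.INTER_CUBIC))
E
```

```text
t: 31.18
ee_pos: [0.5521, -0.2615, 0.1931]
tcp_rot: [0.751, 0.661, -0.0, -0.001]
ft_force: [0.7, -0.1, -0.0]
width: 0.0001
```

View pics/scene8.png

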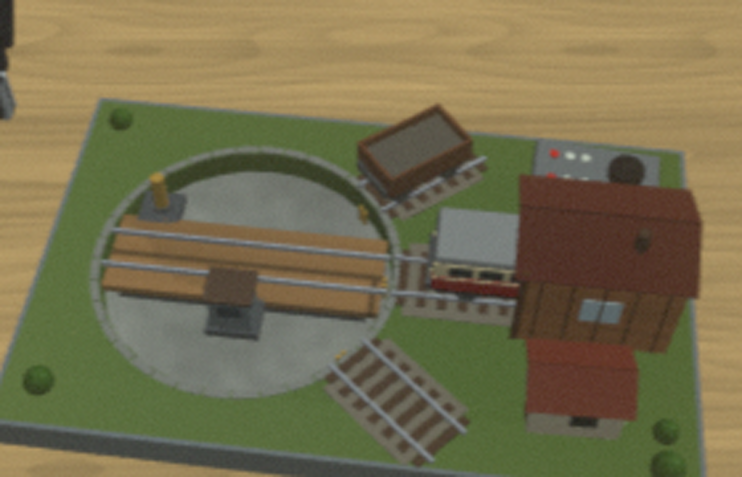

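View pics/top8.png

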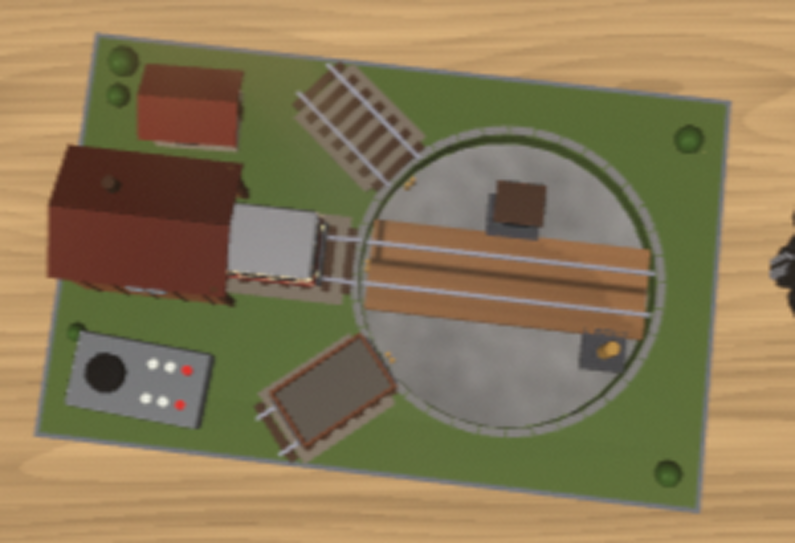

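```bash
python3 - <<'E'
from h import *
p=ray("top",np.array([[321,212],[315,282]])/2.65+[110,75]-.31,.099)[:,:2]-O
q=ray("top",np.array([[655,272],[378,242],[650,315],[370,282]])/2.65+[110,75]-.31,.039)[:,:2]-O
c,s=np.cos(PSI),np.sin(PSI);A=np.array([[c,-s],[s,c]])
print((p@A*1000).round(1));print((q@A*1000).round(1))
ctrl.job_done()
E
```

```text
[[ 25.1 152.1]
 [-30.4 150. ]]
[[  18.  -124.4]
 [  17.5  107. ]
 [ -18.3 -123.2]
 [ -16.8  109.7]]
the job is handed in; nothing more can be done
```

I turned the bridge to the shelter road and pushed the railcar into the shelter until it met the buffer stop. The job was handed in with the arm clear, at about 31 s of the 66 allowed.

- **Bridge:** I pushed the hand post round anticlockwise. The highest force I read on the tool was about 8.7 N. I stopped when the force dropped at the click and backed off. In the last pictures the bridge rails are parallel to the shelter road to within about 0.3°.
- **Railcar:** it slid straight along the rails at about 3 N. It met the buffer with the tool at about 136 mm.
- **Buffer push:** I pushed roughly 4 mm further, more than I meant to, because I sent three short pushes without stopping to check between them. The peak read 9.7 N at the tool. Taking off the 3 N of sliding, about 6.5 N was on the stop, under the 10 N limit but close to the end of its spring travel.
- **Resting against the stop:** I eased off slowly. The tool force was already gone with the tool at 138 mm, so the car should still be pressing on the spring by 2 mm or more. The stop is hidden inside the shelter, so this rests on the force readings and not on a picture.
- **Last pictures:** the roof's tail end is about 151 mm from the turntable axis, so the tail is about 75 mm outside the doorway, within the stated 55 to 85 mm. It is clear of the bridge and on the rails. The wagon, hut and controller look unmoved.

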